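# Hold a spring clip gaping over the menu card

## Robot

A 6-joint arm with a two-finger parallel gripper is mounted at the origin on a cart in front of the work surface, level with it; the furniture and walls round the work are solid. World frame = base frame: x ahead of the robot, y to its left, z up, the work surface at z = 0. Lengths are in m, angles in rad, forces in N, time in s.
With the tool pointing down it reaches from about 0.35 to 0.775 m from the base axis. Payload 7.3 kg.
Tool frame: the origin (TCP) lies at the very end of the fingers, on their centre line; the grasp point (between the pads) lies 19 mm behind it; z points along the fingers, y is the line along which they close (so a half turn about z gives the same grasp; the last joint's range is limited). The gripper opens to 92 mm and grips with 3 to 60 N. Pads are 19 mm wide; open, the fingers measure 130 mm over their backs; the gripper's body (75 mm by 190 mm) begins 47 mm behind the grasp point.
Start: joints at [1.203, 0.342, 1.524, -0, 1.275, -0.146], TCP at [0.115, 0.512, 0.227] pointing down, gripper open.
Joint ranges: [-2.53, 2.53], [-0.77, 2.02], [0.04, 2.7], [-1, 4.14], [0.28, 2.66], [-3.11, 3.11]. Speed limits (rad/s): [2.57, 2.57, 3.14, 3.14, 3.14, 3.14].

## Interface

Orientations are given as [roll, pitch, yaw] about the fixed x, y, z axes, in that order (R = Rz(yaw) Ry(pitch) Rx(roll)).
In Python, from cell import robot gives the robot as it stands.
- The arm moves only by the tool apply_moves, never from a script. Its argument "motion" is text: rows parted by semicolons, each of 7 numbers parted by spaces: the opening in per cent of the stroke, from 0 (shut) to 100 (fully open), then the shift along the tool's x, y, z in cm, then the turn, a rotation vector about the tool's x, y, z in rad. A call has 1 to 20 rows; each row shifts and turns the commanded pose from where the row before left it, along the tool's axes as they then stand; what a row does not reach is not made up. A row lasts 1/8 s, in which the tool goes at most 62.5 mm and 10.7 degrees, less where a joint would pass 70% of its speed; a pose out of reach is approached as far as the arm can. A call with a gripper value outside its range is refused whole. The fingers move at their own pace and stop on an object; "force" is the grip in N (left out, the last holds). Time passes only in rows, so rows that do not move let the fingers close. It gives the time, the measured TCP pose, the force, the opening and the grip force at its end, in the units of the state.
- robot.observe(): the state, without advancing time (a new reading comes with each control period).
- robot.read_camera(name): name is "scene" or "top"; returns a dict with "img" (384x512x3 uint8, red, green, blue), "fovy" (degrees; the focal length in pixels is half the picture's height over the tangent of half this angle, whatever the lens; pixels are square), "cx", "cy" (the principal point, pixels), "k1" (the pictures are not rectified: a ray, as slopes to the right and down, at radius r is drawn at 1 + k1 r^2 times it, then the intrinsics apply), "R" (3x3) and "t" (3): a world point X has camera coordinates R X + t. Camera axes: x right, y down, z forward; pixel columns grow to the right and rows downward; lengths in m; the calibration is good to about 2 mm. A picture is of the moment at which its call begins. There is no depth.
- robot.hand_in(): hands the job in; it is judged then, once.
Trained networks look in a picture, given as the dict that the camera call returned (one of the last four; its "shot" number tells which), for a name from the list of things; names that differ only in an ending like _2 or _b are one class to them, and where a whole thing is asked for, a point or a joint stands for the part that bears it (a point fixed in the world has none). Each returns a list of dicts, best first, with "score" (0 to 1); they miss things now and then, are a little off and sometimes report something else, mostly with a low value. They report only what shows in the picture. A call takes as long as a camera call.
- robot.search_frame(target, picture): "centre" ([x, y, z] in m, in world coordinates, good to about 4 mm: the middle of the surface that is visible of it).
- robot.trace(target, picture): "pixels" (384x512 bool, what is visible of it).
The state is a dict: "time": time; "qpos": joint angles; "qvel": joint speeds; "joint_efforts": joint torques, N m; "tool_pos": TCP position; "tool_rot": TCP orientation; "contact_force": force on the tool from outside, world axes, zero at the start; "torque": the same for the moment, N m; "opening": finger opening in m; "grip_force": force on a finger pad.
Only numpy, scipy, OpenCV 4.12 (cv2) and the standard library are available. Lean on these libraries where they do the work, as an engineer would, in place of code of your own. Each camera call takes 0.05 s, during which the arm holds its last target. There are 200 camera calls.

## Task

Take the spring clip off the short, wide card by squeezing its two handles, and carry it to the tall, narrow menu card so that I can slip today's note in beside the card. Hold the clip there squeezed wide open, jaws pointing down and reaching well over the middle of the tall card's top edge, one jaw on each side and neither touching the card. Finish while still holding it like that, and leave both card stands and the other things on the table where they are.

Things in the scene. Friction and masses are not known exactly. Their poses are not given: they have to be found in the camera images.
- short_stand: Stand with the short, wide card that carries the clip at the start: weighted dark wooden foot 62 x 110 mm, 24 mm high (slot lips 35 mm), stiff white card 4 mm thick, 120 mm wide, top edge 100 mm above the table. Loose, 0.9 kg. Origin: centre of the underside, on the card's mid-plane; x square to the card, y along it, z up.
- tall_stand: Stand with the tall, narrow menu card: weighted dark wooden foot 62 x 100 mm, 24 mm high (slot lips 35 mm), stiff white card 4 mm thick, 90 mm wide, top edge 160 mm above the table. Loose, 0.9 kg. Origin: centre of the underside, on the card's mid-plane; x square to the card, y along it, z up.
- clip: Grey spring clip like a clothes peg, 97 mm tall, 60 g, clamped on the short card's top edge within 25 mm of its middle, handles up, jaws down. Origin: on the pivot, mid-width, at first 20 mm above the card's edge. z up, y along pivot and card, x square to the card from handle to handle. This body is the +x half and tilts by half the opening angle.
- clip_lever (a joint): Opening angle between the two halves, rad: 0 = jaw faces parallel, 4 mm apart (clamped on a card); 0.54 = fully open at its stop, tips 26 mm apart (0.4: about 20 mm). The spring closes it: 5 N on each handle near its end starts to open it, about 10 N opens it fully; 25 N is a good grip.
- clip_tip_a (a point): Inner edge of the tip of the +x jaw, mid-width. The jaws are 40 mm wide along y; clamped, their flat faces reach from 20 to 42 mm below the pivot; fully open the tips are 40 mm below it. A card may enter up to 5 mm below the pivot.
- clip_tip_b (a point): Inner edge of the tip of the -x jaw, mid-width. While it is squeezed fully open the clip settles about 4 mm lower between the fingers.
- clip_end_a (a point): Outside of the upper end of the +x handle, mid-width, 52 mm above the pivot. Each handle is a plate 36 mm wide along y that starts 4 mm above the pivot and leans outward to its rounded end 55 mm above it. Clamped, they measure 49 mm over the upper ends (along x) and 22 mm at the lower; fully open they are parallel, 19 to 20 mm over all, and lie flat on the finger pads.
- shaker: Glass sugar shaker with a grey domed top, 44 mm across, 90 mm tall, loose, standing between the two card stands; leave alone. Origin: centre of the underside.
- mug: White coffee mug, 92 mm across, 127 mm with its handle, 95 mm tall, loose; leave alone. Origin: centre of the underside.
- tumbler: Clear drinking glass, 81 mm across, 93 mm tall, loose; leave alone. Origin: centre of the underside.
- beer_mats: Stack of square card beer mats 101 x 101 mm, 13 mm high, loose; leave alone. Origin: centre of the underside.
- opener: Bottle opener lying flat, 174 x 41 x 20 mm, loose; leave alone. Origin: centre of the underside.

How it is judged:
By the outcome, as a careful person would: the job done as asked, in the order asked, and still so for the second after the job is handed in, while the arm keeps its last pose, push and grip.
It also fails if it takes over 37 s, if anything falls off the work surface, if the arm or the gripper's body presses on something with over 40 N, if the wrist force passes 120 N, or if a joint passes its speed limit or range.

## Working session

There is one attempt and no reset: what is moved stays moved. The work goes in short steps, Python scripts to look and compute and a tool call to move; the robot and the scene stay as the last step left them, time stands still between calls to the robot, and variables do not carry over. Pictures are saved under pics/ and viewed, at most 10 in all, crops included, and the job is handed in when it is done.

Besides the shell and the picture viewer there is one more tool, called as name(argument=value, ...) on one line, values as JSON. apply_moves: Moves the arm, as the interface text tells. Its arguments: {"type":"object","properties":{"motion":{"type":"string"},"force":{"type":"number"}},"required":["motion"]}

```bash
mkdir -p pics; cat > h.py <<'E'
import numpy as np, cv2
from cell import robot
def proj(p,X):
    X=np.atleast_2d(X); c=X@np.array(p["R"]).T+np.array(p["t"]); s=c[:,:2]/c[:,2:]
    r2=(s**2).sum(1,keepdims=True); f=192/np.tan(np.radians(p["fovy"])/2)
    return s*(1+p["k1"]*r2)*f+[p["cx"],p["cy"]]
def unproj(p,uv,z):
    f=192/np.tan(np.radians(p["fovy"])/2); d=(np.atleast_2d(uv)-[p["cx"],p["cy"]])/f; s=d.copy()
    for _ in range(30): s=d/(1+p["k1"]*(s**2).sum(1,keepdims=True))
    R=np.array(p["R"]); o=-R.T@np.array(p["t"]); w=np.c_[s,np.ones(len(s))]@R
    return o+w*((z-o[2])/w[:,2:])
E
python3 - <<'E'
from h import *
import pickle
P={}
for n in("scene","top"):
    p=robot.read_camera(n);P[n]=p
    cv2.imwrite(f"pics/{n}0.png",p["img"][:,:,::-1])
    print(n,p["fovy"],p["cx"],p["cy"],p["k1"],(-np.array(p["R"]).T@p["t"]).round(3))
    for t in("short_stand","tall_stand","clip","clip_tip_a","clip_end_a","shaker","mug","tumbler","beer_mats","opener"):
        r=robot.search_frame(t,p); m=robot.trace(t,p)
        P[n+t]=m
        print(t,[(np.round(q["centre"],3).tolist(),round(q["score"],2)) for q in r[:3]], [(round(q["score"],2),int(q["pixels"].sum())) for q in m[:2]])
pickle.dump(P,open("P.pkl","wb"))
print(robot.observe())
E
```

```text
scene 47.02603179132001 250.26945026567975 183.93514197985093 -0.0963467546774915 [-0.278 -0.705  0.662]
short_stand [([0.49, -0.142, 0.129], 0.41)] [(0.83, 1285)]
tall_stand [([0.569, 0.115, 0.072], 0.9)] [(0.79, 1512), (0.21, 822)]
clip [] [(0.94, 578), (0.37, 1386)]
clip_tip_a [([0.496, -0.148, 0.139], 0.95), ([0.487, -0.14, 0.131], 0.6)] [(0.86, 552), (0.82, 324)]
clip_end_a [([0.499, -0.148, 0.137], 0.66)] [(0.68, 522)]
shaker [([0.577, -0.013, 0.048], 0.74)] [(0.65, 396)]
mug [([0.741, 0.01, 0.07], 0.74)] [(0.64, 838)]
tumbler [([0.7, -0.187, 0.064], 0.58)] [(0.89, 999), (0.73, 569)]
beer_mats [([0.344, 0.08, 0.013], 0.87), ([0.496, -0.147, 0.141], 0.35)] [(0.71, 795)]
opener [([0.495, -0.147, 0.138], 0.73), ([0.576, 0.36, 0.005], 0.56)] [(0.69, 86)]
top 43.60358604416436 256.50754631050256 191.2952480096272 0.06414236955712455 [0.323 0.076 1.368]
short_stand [([0.484, -0.158, 0.027], 0.71)] [(0.56, 802)]
tall_stand [([0.56, 0.115, 0.039], 0.71)] [(0.82, 753)]
clip [([0.507, -0.145, 0.146], 0.84)] [(0.53, 261), (0.26, 487)]
clip_tip_a [([0.505, -0.144, 0.146], 0.77), ([0.484, -
[... 414 characters left out ...]

{'time': 2.1, 'qpos': array([ 1.20300296e+00,  3.42014494e-01,  1.52409673e+00, -3.72426496e-05,
        1.27544787e+00, -1.46015272e-01]), 'qvel': array([ 1.91819982e-04, -1.30914486e-03, -9.41537802e-04, -4.50745839e-05,
       -1.41201179e-04,  7.50529933e-04]), 'joint_efforts': array([-6.51997252e-04, -4.31128871e+01, -2.44473374e+01,  7.18087424e-02,
        4.83638467e-02, -9.69683470e-06]), 'tool_pos': array([0.11548004, 0.51214585, 0.22673412]), 'tool_rot': array([3.14156464e+00, 4.01337902e-05, 2.91982540e+00]), 'contact_force': array([ 0.46301576,  0.12828835, -0.2665932 ]), 'torque': array([ 0.0463901 , -0.03194136,  0.04798031]), 'grip_force': 0.0, 'opening': 0.0916896494471099}
```

View pics/scene0.png

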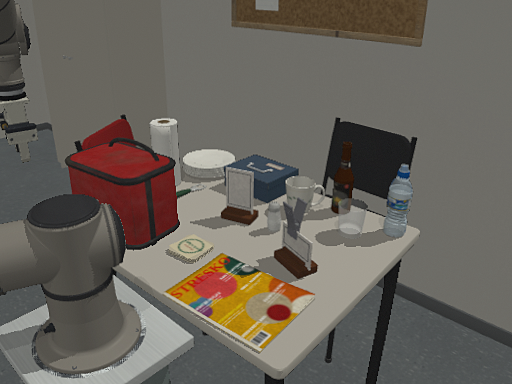

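View pics/top0.png

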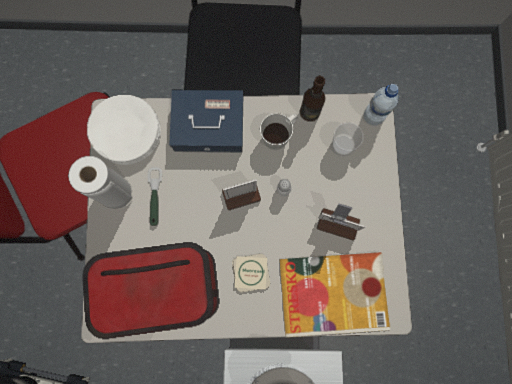

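The pictures show the short stand with the clip at about (297,250) in scene and (340,222) in top. The tall card is at (240,195) in both. I'll enlarge both stands to measure their corners.

```bash
python3 - <<'E'
from h import *
import pickle
P=pickle.load(open("P.pkl","rb"))
def crop(n,u,v,w,h,s):
    c=cv2.resize(P[n]["img"][v:v+h,u:u+w],None,fx=s,fy=s,interpolation=cv2.INTER_CUBIC)[:,:,::-1].copy()
    for i in range(0,w,10): cv2.line(c,(i*s,0),(i*s,8 if i%50 else 16),(0,0,255),1); cv2.putText(c,str(u+i),(i*s,24),0,.32,(0,0,255),1)
    for i in range(0,h,10): cv2.line(c,(0,i*s),(8,i*s),(0,0,255),1); cv2.putText(c,str(v+i),(10,i*s+4),0,.32,(0,0,255),1)
    return c
a=np.hstack([crop("scene",215,160,50,70,8) [:, :400],crop("scene",270,190,50,70,8)[:, :400]])
a=cv2.copyMakeBorder(a,0,0,0,0,0)
cv2.imwrite("pics/sc.png",a)
b=np.hstack([crop("top",215,170,50,50,8),crop("top",315,195,50,50,8)])
cv2.imwrite("pics/tc.png",b)
E
```

```text
(no output)
```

View pics/sc.png

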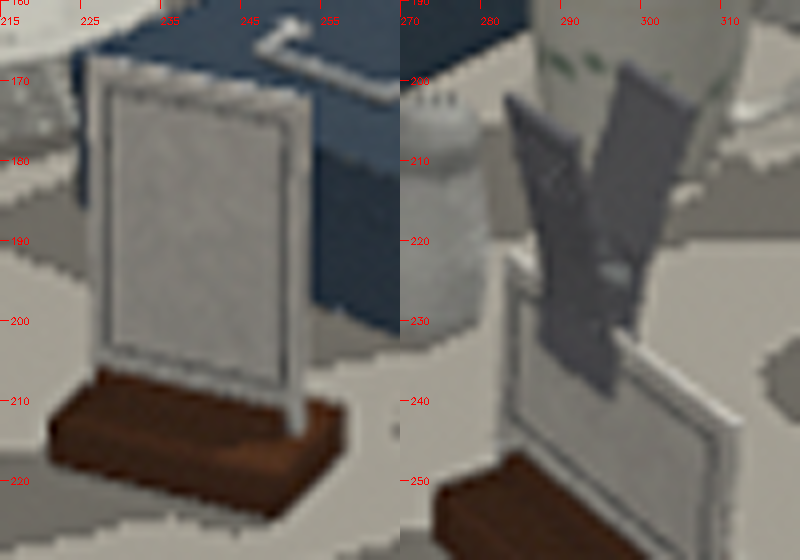

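View pics/tc.png

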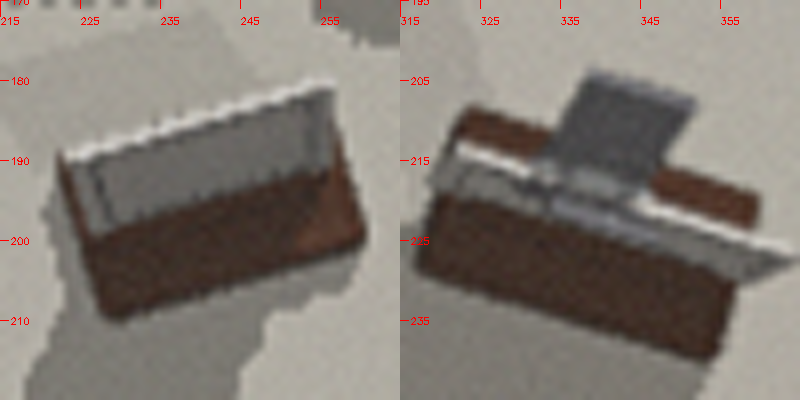

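The crops give these readings. For the tall card, the top edge runs (226,167.5)–(254,172) in scene and (223,189.5)–(256.5,180.5) in top. For the short card it runs (284,221.5)–(312.7,243) and (322,213.5)–(364.6,227). The clip's handle ends are at (283.5,201.5)–(306.9,203.5) in scene. I'll fit the poses next.

```bash
cat > fit.py <<'E'
from h import *
import pickle
from scipy.optimize import least_squares
P=pickle.load(open("P.pkl","rb"))
def fit(obs,x0):
    def f(q):
        c,s=np.cos(q[2]),np.sin(q[2]); r=[]
        for n,l,uv in obs:
            l=np.array(l,float)
            if len(q)>3: l[1]+=0
            X=[q[0]+c*l[0]-s*l[1],q[1]+s*l[0]+c*l[1],l[2]]
            r.append(proj(P[n],X)[0]-(np.array(uv)-.5))
        return np.ravel(r)
    o=least_squares(f,x0,loss="soft_l1"); print(o.x.round(4)); print(f(o.x).reshape(-1,2).round(1).tolist()); return o.x
# local: y to the left(+y world), x away from robot
T=[("top",(0,.045,.16),(223,189.5)),("top",(0,-.045,.16),(256.6,180.7)),("top",(-.031,.05,.024),(228.5,210.2)),("top",(-.031,-.05,.024),(260.8,200.2)),
("scene",(0,.045,.16),(226,167.3)),("scene",(0,-.045,.16),(254,171.9)),("scene",(-.031,.05,0),(221,217.7)),("scene",(-.031,-.05,0),(248.9,225.2)),("scene",(.031,-.05,0),(257.9,216.4)),("scene",(.031,-.05,.024),(258.1,210.6))]
S=[("top",(0,.06,.1),(322,213.3)),("top",(0,-.06,.1),(364.6,227.3)),("top",(-.031,.055,.024),(316.9,228.9)),("top",(-.031,-.055,.024),(354.2,240.2)),
("scene",(0,.06,.1),(284,221.5)),("scene",(0,-.06,.1),(312.7,243.1))]
t=fit(T,[.56,.115,.3]); s=fit(S,[.49,-.15,-.3])
# clip: offset d along card; ends at z=.172, x=+-.0245
def g(q):
    a=s[2];c,sn=np.cos(a),np.sin(a);r=[]
    for n,l,uv in [("top",(.0245,.018,.172),(339,203.5)),("top",(.0245,-.018,.172),(351.9,207.7)),("scene",(-.0245,.018,.172),(283.5,201.5)),("scene",(-.0245,-.018,.172),(292.5,207.5)),("scene",(.0245,.018,.172),(298.1,198.1)),("scene",(.0245,-.018,.172),(306.9,203.5))]:
        y=l[1]+q[0];x=l[0]+q[1]
        r.append(proj(P[n],[s[0]+c*x-sn*y,s[1]+sn*x+c*y,l[2]])[0]-(np.array(uv)-.5))
    return np.ravel(r)
o=least_squares(g,[0,0]);print("clip off y,x",o.x.round(4),g(o.x).reshape(-1,2).round(1).tolist())
a=s[2];print("clip xy",s[0]-np.sin(a)*o.x[0],s[1]+np.cos(a)*o.x[0])
E
python3 fit.py
python3 - <<'E'
from h import *
import pickle
P=pickle.load(open("P.pkl","rb"))
for nm,uv,z in [("shaker",(285,187),.09),("mugtop",(277,128),.095),("bagtop corners",(215,250),.2),("bagc2",(100,330),.2),("bagc3",(85,260),.2),("bagc3",(205,320),.2),("towel",(88,175),.25),("plate",(122,127),.05)]:
    print(nm,unproj(P["top"],uv,z).round(3))
# bag height: scene corners
print("scene pts", [unproj(P["scene"],(u,v),z).round(3).tolist() for u,v,z in [(72,155,.2),(128,185,.2),(172,170,.2),(135,242,.0)]])
E
```

```text
[0.5716 0.1204 0.2957]
[[-0.3, 0.2], [-0.2, -0.6], [-1.3, -0.5], [0.3, -0.2], [-0.3, 0.2], [-0.8, 1.0], [-0.8, 1.3], [0.8, 1.3], [0.6, 1.0], [0.5, -0.1]]
[ 0.4916 -0.1552 -0.2981]
[[-0.1, -0.0], [1.0, -0.3], [-0.0, -0.8], [0.6, -0.0], [-0.6, -0.1], [-1.0, 0.1]]
clip off y,x [0.0161 0.0012] [[-0.5, -0.8], [0.4, -0.7], [-0.9, 1.1], [-1.5, 1.1], [0.8, 0.0], [0.7, 0.4]]
clip xy 0.4963202086440883 -0.13981345734285228
shaker [[ 0.58  -0.002  0.09 ]]
mugtop [[0.745 0.021 0.095]]
bagtop corners [[0.401 0.174 0.2  ]]
bagc2 [[0.215 0.435 0.2  ]]
bagc3 [[0.375 0.483 0.2  ]]
bagc3 [[0.238 0.193 0.2  ]]
towel [[0.571 0.475 0.25 ]]
plate [[0.757 0.461 0.05 ]]
scene pts [[[0.245, 0.486, 0.2]], [[0.243, 0.186, 0.2]], [[0.379, 0.182, 0.2]], [[0.271, 0.233, 0.0]]]
```

```bash
cat >> h.py <<'E'
from scipy.spatial.transform import Rotation as Ro
def need(pos,yaw):
    """remaining shift (tool axes, cm) and tool-z turn from the measured pose to a downward pose"""
    s=robot.observe(); R=Ro.from_euler("xyz",s["tool_rot"]); T=Ro.from_euler("xyz",[np.pi,0,yaw])
    print("pos",s["tool_pos"].round(4),"rot",s["tool_rot"].round(4),"t",round(s["time"],2))
    print("shift cm",(R.inv().apply(np.array(pos)-s["tool_pos"])*100).round(2),"turn",(R.inv()*T).as_rotvec().round(3))
def sim(rows):
    s=robot.observe(); p=s["tool_pos"].copy(); R=Ro.from_euler("xyz",s["tool_rot"]); out=[]
    for r in rows: p=p+R.apply(np.array(r[:3])/100); R=R*Ro.from_rotvec(r[3:]); out.append(np.r_[p,R.as_euler("xyz")[2]].round(3).tolist())
    return out
E
python3 - <<'E'
from h import *
for r in sim([[0,0,-5,0,0,0]]*2+[[-5.9,-.9,0,0,0,.127]]*13): print(r)
E
```

```text
[0.115, 0.512, 0.277, 2.92]
[0.115, 0.512, 0.327, 2.92]
[0.171, 0.49, 0.327, 2.793]
[0.223, 0.462, 0.327, 2.666]
[0.272, 0.427, 0.327, 2.539]
[0.315, 0.386, 0.327, 2.412]
[0.353, 0.34, 0.327, 2.285]
[0.385, 0.289, 0.327, 2.158]
[0.41, 0.235, 0.327, 2.031]
[0.428, 0.178, 0.327, 1.904]
[0.439, 0.12, 0.327, 1.777]
[0.442, 0.06, 0.327, 1.65]
[0.438, 0.001, 0.327, 1.523]
[0.426, -0.058, 0.327, 1.396]
[0.407, -0.114, 0.327, 1.269]
```

apply_moves(motion="100 0 0 -5 0 0 0; 100 0 0 -5 0 0 0; 100 -5.9 -0.9 0 0 0 0.127; 100 -5.9 -0.9 0 0 0 0.127; 100 -5.9 -0.9 0 0 0 0.127; 100 -5.9 -0.9 0 0 0 0.127; 100 -5.9 -0.9 0 0 0 0.127; 100 -5.9 -0.9 0 0 0 0.127; 100 -5.9 -0.9 0 0 0 0.127; 100 -5.9 -0.9 0 0 0 0.127; 100 -5.9 -0.9 0 0 0 0.127; 100 -5.9 -0.9 0 0 0 0.127; 100 -5.9 -0.9 0 0 0 0.127; 100 -5.9 -0.9 0 0 0 0.127; 100 -5.9 -0.9 0 0 0 0.127; 100 0 0 0 0 0 0")

```text
time: 4.1
tool_pos: [0.406, -0.1178, 0.3267]
tool_rot: [3.142, 0.001, 1.261]
contact_force: [-0.1, 0.6, 0.2]
opening: 0.0918
grip_force: 0.0
```

```bash
python3 - <<'E'
from h import *
need([.496,-.140,.235],1.273)
E
```

```text
pos [ 0.406  -0.1178  0.3267] rot [3.1416e+00 7.0000e-04 1.2611e+00] t 4.1
shift cm [0.64 9.24 9.17] turn [ 0.     0.001 -0.012]
```

apply_moves(motion="100 0.3 4.6 2 0 0 -0.006; 100 0.3 4.6 2 0 0 -0.006; 100 0 0 4 0 0 0; 100 0 0 4 0 0 0; 100 0 0 3.5 0 0 0; 100 0 0 3 0 0 0; 100 0 0 0 0 0 0; 100 0 0 0 0 0 0")

```text
time: 5.1
tool_pos: [0.4978, -0.1354, 0.1429]
tool_rot: [3.14, -0.0, 1.282]
contact_force: [-0.9, 0.4, -0.6]
opening: 0.0921
grip_force: 0.0
```

```bash
python3 - <<'E'
from h import *
need([.496,-.140,.141],1.273)
im=[]
for n,(u,v) in (("scene",(260,150)),("top",(300,165))):
    p=robot.read_camera(n)
    print(n,proj(p,[[.496,-.14,.12],robot.observe()["tool_pos"]]).round(1).tolist())
    im.append(cv2.resize(p["img"][v:v+100,u:u+80,::-1],None,fx=5,fy=5,interpolation=cv2.INTER_CUBIC))
cv2.imwrite("pics/g1.png",np.hstack(im))
E
```

```text
pos [ 0.4978 -0.1354  0.1429] rot [ 3.1398e+00 -1.0000e-04  1.2820e+00] t 5.1
shift cm [-0.49 -0.04  0.19] turn [ 0.002 -0.     0.009]
scene [[293.1, 221.6], [292.6, 212.5]]
top [[338.6, 216.9], [338.5, 214.9]]
```

View pics/g1.png

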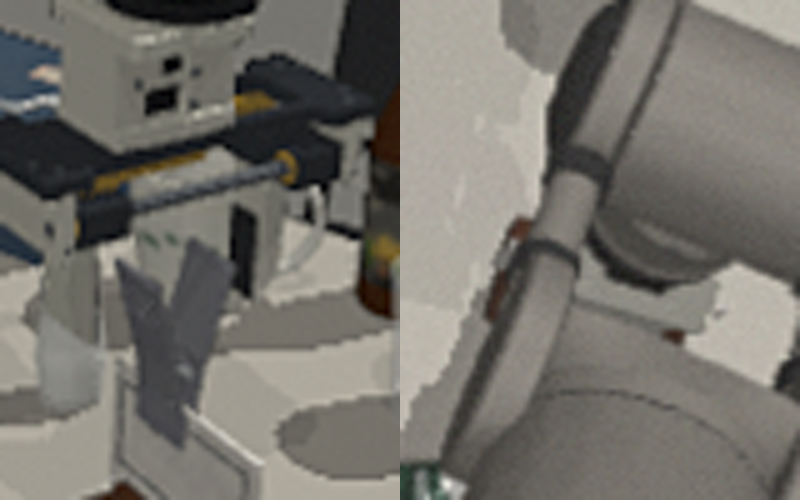

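The clip's handles sit between the fingers, clear of both pads. I'll correct the 5 mm sideways and 2 mm height error, then close in gently and watch the side force.

apply_moves(motion="58 -0.5 0 0.2 0 0 0.009; 58 0 0 0 0 0 0; 58 0 0 0 0 0 0; 54 0 0 0 0 0 0; 54 0 0 0 0 0 0; 54 0 0 0 0 0 0", force=4)

```text
time: 5.95
tool_pos: [0.4959, -0.1408, 0.14]
tool_rot: [3.14, 0.0, 1.272]
contact_force: [1.9, -1.0, 1.0]
opening: 0.0499
grip_force: 0.9
```

apply_moves(motion="52 0 0 0 0 0 0; 52 0 0 0 0 0 0")

```text
time: 6.2
tool_pos: [0.4954, -0.1406, 0.1397]
tool_rot: [3.141, -0.0, 1.272]
contact_force: [0.7, -1.0, -0.1]
opening: 0.0478
grip_force: 3.8
```

apply_moves(motion="50 0 0 0 0 0 0; 50 0 0 0 0 0 0")

```text
time: 6.45
tool_pos: [0.4952, -0.1405, 0.1396]
tool_rot: [-3.141, -0.0, 1.272]
contact_force: [1.2, -0.6, -0.7]
opening: 0.0469
grip_force: 4.0
```

Both pads touch and the net side force is only about 1 N, so the clip is centred. I'll squeeze fully now.

apply_moves(motion="40 0 0 0 0 0 0; 40 0 0 0 0 0 0; 30 0 0 0 0 0 0; 30 0 0 0 0 0 0; 15 0 0 0 0 0 0; 15 0 0 0 0 0 0; 15 0 0 0 0 0 0; 15 0 0 0 0 0 0", force=25)

```text
time: 7.45
tool_pos: [0.4954, -0.1406, 0.1397]
tool_rot: [3.142, -0.0, 1.272]
contact_force: [0.6, -0.8, -1.2]
opening: 0.0185
grip_force: 25.0
```

```bash
python3 - <<'E'
from h import *
need([.496,-.140,.141],1.273)
p=robot.read_camera("scene")
cv2.imwrite("pics/g2.png",cv2.resize(p["img"][170:290,240:360,::-1],None,fx=5,fy=5,interpolation=cv2.INTER_CUBIC))
E
```

```text
pos [ 0.4954 -0.1406  0.1397] rot [ 3.1415e+00 -1.0000e-04  1.2718e+00] t 7.45
shift cm [ 0.07  0.04 -0.13] turn [ 0.    -0.    -0.001]
```

View pics/g2.png

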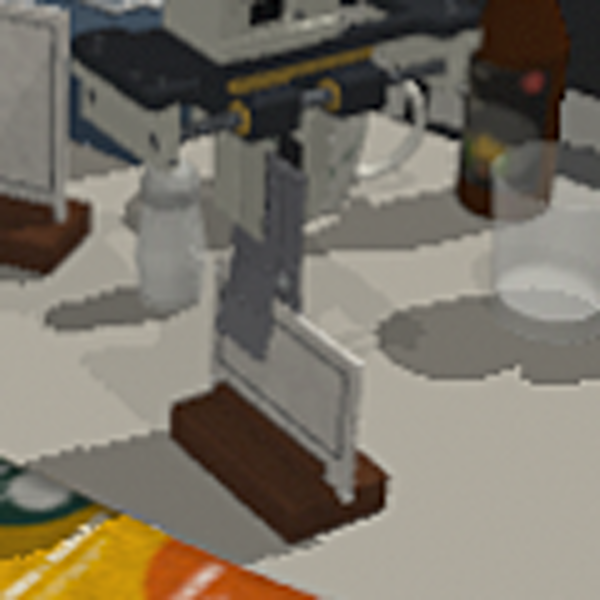

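The clip is fully open at 18.5 mm and 25 N, and the stand hasn't moved. Next I'll lift straight up.

apply_moves(motion="15 0 0 -0.5 0 0 0; 15 0 0 -1.5 0 0 0; 15 0 0 -2.5 0 0 0; 15 0 0 -3.5 0 0 0; 15 0 0 -3 0 0 0; 15 0 0 -1 0 0 0; 15 0 0 0 0 0 0")

```text
time: 8.38
tool_pos: [0.4955, -0.1406, 0.2601]
tool_rot: [3.141, 0.0, 1.272]
contact_force: [-0.2, -0.6, -0.3]
opening: 0.0184
grip_force: 25.0
```

```bash
python3 - <<'E'
from h import *
s=robot.observe();print(s["opening"],s["grip_force"],s["contact_force"])
need([.5716,.1204,.26],1.867)
for r in sim([[-3.8,0.2,0,0,0,-.1]]*7): print(r)
E
```

```text
0.01836915833308907 24.972038716077805 [-0.22811779 -0.56278328 -0.26809605]
pos [ 0.4955 -0.1406  0.2601] rot [3.1405e+00 1.0000e-04 1.2718e+00] t 8.38
shift cm [ 2.719e+01 -4.100e-01  1.000e-02] turn [ 0.001  0.    -0.595]
[0.486, -0.178, 0.26, 1.372]
[0.481, -0.215, 0.26, 1.472]
[0.479, -0.253, 0.26, 1.572]
[0.481, -0.291, 0.26, 1.672]
[0.487, -0.329, 0.26, 1.772]
[0.496, -0.366, 0.26, 1.872]
[0.509, -0.401, 0.26, 1.972]
```

apply_moves(motion="15 2.2 0 0 0 0 0; 15 4 0 0 0 0 0; 15 4.5 -0.2 0 0 0 0; 15 4.5 -0.2 0 0 0 0; 15 4.5 0 0 0 0 0; 15 4 0 0 0 0 0; 15 2.5 0 0 0 0 -0.05; 15 1 0 0 0 0 -0.12; 15 0 0 0 0 0 -0.13; 15 0 0 0 0 0 -0.13; 15 0 0 0 0 0 -0.11; 15 0 0 0 0 0 -0.055; 15 0 0 0 0 0 0; 15 0 0 0 0 0 0")

```text
time: 10.12
tool_pos: [0.5709, 0.1206, 0.2588]
tool_rot: [-3.14, -0.0, 1.866]
contact_force: [0.2, -0.9, -1.0]
opening: 0.0186
grip_force: 25.0
```

```bash
python3 - <<'E'
from h import *
s=robot.observe();print(s["opening"],s["grip_force"])
need([.5716,.1204,.26],1.867)
p=robot.read_camera("scene");t=s["tool_pos"]
print("axis points", [proj(p,t-[0,0,h])[0].round(1).tolist() for h in (0,.02,.024,.06)])
im=[cv2.resize(p["img"][130:230,200:280,::-1],None,fx=5,fy=5,interpolation=cv2.INTER_CUBIC)]
q=robot.read_camera("top")
im.append(cv2.resize(q["img"][130:230,200:280,::-1],None,fx=5,fy=5,interpolation=cv2.INTER_CUBIC))
cv2.imwrite("pics/g3.png",np.hstack(im))
E
```

```text
0.01859247852778279 24.97229665517807
pos [0.5709 0.1206 0.2588] rot [-3.1401e+00 -4.0000e-04  1.8657e+00] t 10.12
shift cm [-0.04  0.06 -0.12] turn [-0.001 -0.    -0.001]
axis points [[238.5, 137.4], [238.5, 144.1], [238.5, 145.5], [238.5, 157.3]]
```

View pics/g3.png

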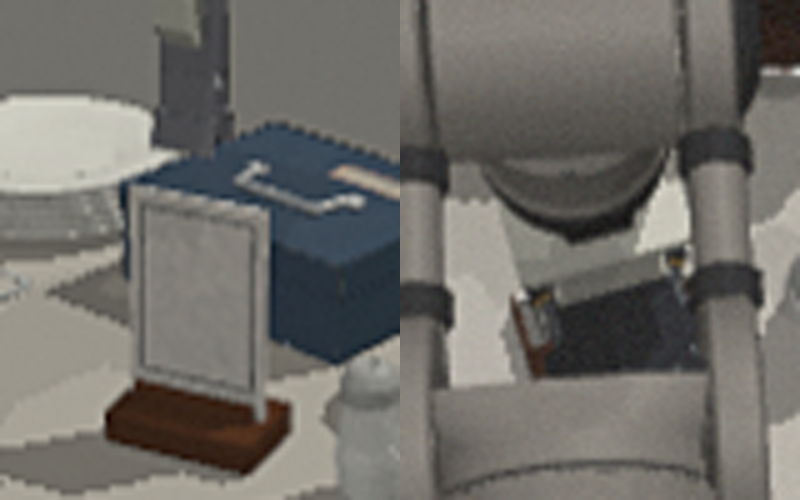

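```bash
python3 - <<'E'
from h import *
p=robot.read_camera("scene");t=robot.observe()["tool_pos"];a=.296;c,s=np.cos(a),np.sin(a)
for h in (.056,.06,.064,.068): print(h,[proj(p,[t[0]+c*x-s*y,t[1]+s*x+c*y,t[2]-h])[0].round(1).tolist() for x,y in((-.015,.02),(-.015,-.02))])
m=robot.trace("clip",p)
for q in m[:2]:
    v,u=np.nonzero(q["pixels"]); print(q["score"],u.min(),u.max(),v.min(),v.max())
E
```

```text
0.056 [[229.9, 156.3], [242.4, 158.6]]
0.06 [[230.0, 157.6], [242.4, 159.9]]
0.064 [[230.0, 158.9], [242.4, 161.3]]
0.068 [[230.0, 160.2], [242.4, 162.6]]
0.91 230 246 126 160
```

apply_moves(motion="15 0 0.03 1.5 0 0 0; 15 0 0 1.5 0 0 0; 15 0 0 1 0 0 0; 15 0 0 0.5 0 0 0; 15 0 0 0.5 0 0 0; 15 0 0 0 0 0 0; 15 0 0 0 0 0 0")

```text
time: 11.2
tool_pos: [0.5717, 0.1207, 0.2101]
tool_rot: [3.141, 0.0, 1.867]
contact_force: [-0.2, -0.2, -0.4]
opening: 0.0182
grip_force: 25.0
```

```bash
python3 - <<'E'
from h import *
need([.5716,.1204,.195],1.867)
p=robot.read_camera("scene")
cv2.imwrite("pics/g4.png",cv2.resize(p["img"][130:230,205:275,::-1],None,fx=6,fy=6,interpolation=cv2.INTER_CUBIC))
E
```

```text
pos [0.5717 0.1207 0.2101] rot [3.1408e+00 1.0000e-04 1.8668e+00] t 11.2
shift cm [-0.03 -0.02  1.51] turn [ 0.001  0.    -0.   ]
```

View pics/g4.png

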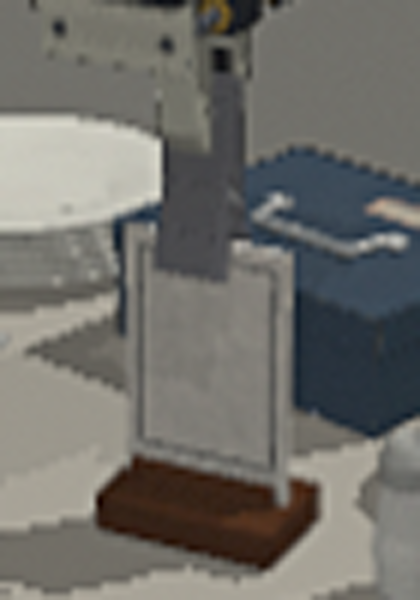

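One jaw is in front of the card and the other is behind it. The clip sits about 2 mm left of the card's middle, so I'll trim that and lower it the last 14 mm.

apply_moves(motion="15 -0.15 0 0.3 0 0 0; 15 0 0 0.4 0 0 0; 15 0 0 0.4 0 0 0; 15 0 0 0.3 0 0 0; 15 0 0 0 0 0 0; 15 0 0 0 0 0 0; 15 0 0 0 0 0 0")

```text
time: 12.12
tool_pos: [0.572, 0.1193, 0.1959]
tool_rot: [3.141, 0.0, 1.867]
contact_force: [-0.1, -0.8, -0.3]
opening: 0.018
grip_force: 25.0
```

```bash
python3 - <<'E'
from h import *
need([.5716,.1204,.195],1.867)
s=robot.observe();print(s["contact_force"].round(2),s["opening"],s["grip_force"])
p=robot.read_camera("scene");t=s["tool_pos"];a=.296;c,sn=np.cos(a),np.sin(a)
for h in (.058,.062,.066): print(h,[proj(p,[t[0]+c*x-sn*y,t[1]+sn*x+c*y,t[2]-h])[0].round(1).tolist() for x,y in((-.015,.02),(-.015,-.02))])
cv2.imwrite("pics/g5.png",cv2.resize(p["img"][130:230,205:275,::-1],None,fx=6,fy=6,interpolation=cv2.INTER_CUBIC))
E
```

```text
pos [0.572  0.1193 0.1959] rot [3.1412 0.     1.8668] t 12.12
shift cm [ 0.12 -0.01  0.09] turn [ 0.  0. -0.]
[-0.13 -0.83 -0.3 ] 0.017981151516503736 24.972240775823593
0.058 [[230.7, 177.3], [242.9, 179.8]]
0.062 [[230.7, 178.5], [242.9, 181.1]]
0.066 [[230.7, 179.8], [242.9, 182.3]]
```

View pics/g5.png

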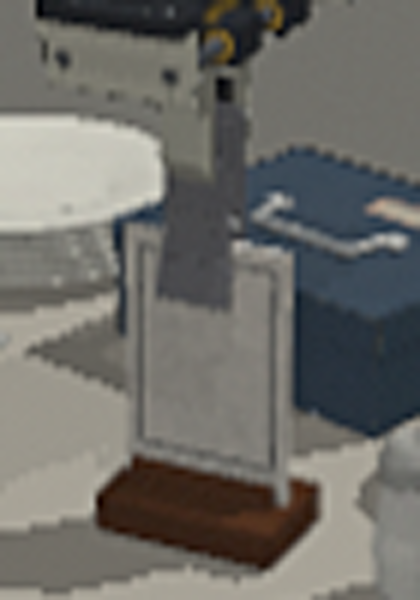

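The near jaw tip is at about crop (157–232, 297–311), roughly 26 mm below the card's edge. The pivot is visible above the edge, the far jaw is behind the card, and the stand hasn't moved. The force reading is at noise level.

```bash
python3 -c "
from cell import robot
print(robot.hand_in())"
```

```text
the job is handed in; nothing more can be done
None
```

The clip is off the short card and held wide open over the middle of the tall card's top edge. There is one jaw on each side, reaching about 26 mm below the edge. The force reading shows no contact with the card, and the last picture shows the tall stand unmoved. The job is handed in.

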